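# Fit the dark chocolate jar to the press-to-run mill

### The job

Get the chocolate mill going with dark chocolate. First push the bottom-hinged flap at the front of the mill up until it is shut, so that no shavings spill; then take the jar of dark chocolate from the wooden tray, set it foot down over the round socket on top of the mill, turn it until its splines drop into the grooves, and push it down against the spring until it is fully home. The mill only runs while the jar is held down, so finish while still holding the jar pressed fully home, without letting go; leave the jar of white chocolate, the card terminal and the red ribbon spool where they are.

Things in the scene. Friction and masses are not known exactly. Their poses are not given: they have to be found in the camera images.
- mill: the mill, a dark green and silver box fixed to the counter, 140 x 120 mm, its flat deck 95 mm high, a silver socket collar on top and a flap in front. Origin: on the counter under the socket's axis; x points from the front (flap side, 80 mm from the origin) to the back (60 mm from the origin), y to its left, z up
- mill_mouth (a point): centre of the socket's mouth, level with the collar's rim (115 mm up, 78 mm across); axes as the mill's. A round bore 51 mm wide and 20 mm deep, with four grooves 10.5 mm wide, reaching out to 31.5 mm from the axis, along +x, -x, +y and -y of the mill, each marked by a white dash on the deck. A sprung drive plate lies in the bore, 8 mm below the rim
- flap (a joint): angle of the flap in the mill's front, rad: 0 shut (upright), growing as its top tips out, towards -x of the mill, at most 1.0. A dark green panel 92 mm wide, 65 mm high, turning about its lower edge, with a round steel bar (52 mm wide, 7 mm thick) along its top outside. It stays where it is left; 1 to 2 N at its top moves it, after a brief jolt of about 10 N at first touch
- flap_edge (a point): middle of the steel bar's top on the flap's upper edge (64 mm from the hinge line, 6 mm outside it)
- flap_hinge (a point): middle of the flap's hinge line, 15.5 mm above the counter and 78 mm in front of the socket axis; the hinge line runs along y of the mill
- drive_plate (a joint): how far the sprung drive plate in the socket is pressed down, m: 0 up (also under the mere weight of the jar), 0.008 with the jar fully home, its shoulder on the rim. The spring gives from 5 N on and pushes back with about 12 N when home (the jar's own weight takes 2 to 3 N of that)
- dark_jar: the jar full of dark brown chocolate pieces, loose on the tray: upright, 94 mm high, 0.19 to 0.31 kg. Origin: centre of its underside; z up; x and y square to its flat sides. A clear body 54 x 54 mm square with rounded corners from 16 to 80 mm height (grip it across two flat sides), a dark brown cap 51 mm wide above
- white_jar: the same kind of jar full of cream-white chocolate pieces, with a cream cap, to be left alone; it stands 110 to 130 mm from the other, on the same tray
- tray: wooden serving tray fixed to the counter, 130 x 240 mm, its floor 6 mm and its rim 11 mm above the counter, on which both jars stand. Origin: centre of its underside; y along its length
- card_terminal: dark payment terminal, 168 x 70 x 50 mm, loose on the counter, to be left alone. Origin: centre of its underside; x along its length
- red_spool: ribbon spool with red ribbon, 68 mm in diameter and 26 mm high, loose on the counter, to be left alone. Origin: centre of its underside
- dark_jar_foot (a point): centre of the underside of the dark jar's steel foot; axes as the jar's. The foot is 48 mm in diameter and 16 mm high, below the jar's square shoulder, with four splines 8 mm wide, out to 30 mm from the axis, along +x, -x, +y and -y (under the flat sides, marked by white dashes on the cap), tapered from 2 to 6 mm height. It fits at any quarter turn
There are look-alikes about, which are no part of the job. Of the things that look like the mill, the largest one is meant.

How it is judged:
By the outcome, as a careful person would: the job done as asked, in the order asked, and still so for the second after the job is handed in, while the arm keeps its last pose, push and grip.
It also fails if it takes over 61 s, if anything falls off the work surface, if the arm or the gripper's body presses on something with over 40 N, if the wrist force passes 120 N, or if a joint passes its speed limit or range.

### The arm

A 6-joint arm with a two-finger parallel gripper is mounted at the origin on a cart in front of the work surface, level with it; the furniture and walls round the work are solid. World frame = base frame: x ahead of the robot, y to its left, z up, the work surface at z = 0. Lengths are in mm, angles in rad, forces in N, time in s.
With the tool pointing down it reaches from about 250 to 800 mm from the base axis. Payload 8.5 kg.
Tool frame: the origin (TCP) lies at the very end of the fingers, on their centre line; the grasp point (between the pads) lies behind it (r.grip_depth is the z of the grasp point in the tool frame, in mm); z points along the fingers, y is the line along which they close (so a half turn about z gives the same grasp; the last joint's range is limited). The gripper opens to 85 mm and grips with 20 to 120 N. Pads are 22 mm wide; open, the fingers measure 114 mm over their backs; the gripper's body (76 mm by 85 mm) begins 54 mm behind the grasp point. The pads swing forward as they close: fully open they stand 13 mm farther back than shut.
Start: joints at [1.172, 0.238, -0.013, 1.319, 0, 1.571], TCP at [203.845, 483.762, 231.276] pointing down, gripper open.
Joint ranges: [-2.66, 2.66], [-1.03, 1.9], [-1.14, 1.46], [-1.82, 2.27], [-1.45, 1.34], [-3.14, 3.14]. Speed limits (rad/s): [2.22, 2.22, 2.79, 3.14, 3.14, 3.14].

### API

Orientations are given as a 3x3 rotation matrix whose columns are the frame's x, y, z axes.
In Python, from station import readout, optics, sign_off, r gives the robot as it stands.
- The arm moves only by the tool step_arm, never from a script. Its argument "plan" is a list that holds one entry, the list of rows, each a list of 7 numbers: the turn, a rotation vector about the tool's x, y, z in rad, then the shift along the tool's x, y, z in cm, then the opening, from -1 (shut) to 1 (fully open), so that 0 is half open. In form: [[[ax, ay, az, x, y, z, jaw], ...]]. A call has 1 to 20 rows; each row shifts and turns the commanded pose from where the row before left it, along the tool's axes as they then stand; what a row does not reach is not made up. A row lasts 1/12 s, in which the tool goes at most 41.7 mm and 7.16 degrees, less where a joint would pass 70% of its speed; a pose out of reach is approached as far as the arm can. A call is refused whole if a number of a shift passes 4.17 or a number of a turn 0.125, either way. A call with a gripper value outside its range is refused whole. The fingers move at their own pace and stop on an object; the grip force is fixed at half the most. Time passes only in rows, so rows that do not move let the fingers close. It gives the time, the measured TCP pose, the force, the opening and the grip force at its end, in the units of the state.
- readout.read_state(): the state, without advancing time (a new reading comes with each control period).
- optics.camera(name): name is "scene" or "side" or "wrist"; returns (picture, depth): 384x512x3 uint8, red, green, blue; 384x512 float32, mm along the optical axis (not along the pixel's ray), 0 where there is no reading.
- optics.calibration(name): a dict with "fx", "fy", "cx", "cy" (pixels), "cam_to_world" (4x4, takes a point from camera to world coordinates); the wrist camera has in their place "tool_from_camera" (4x4, takes a point from camera to tool coordinates, whose origin is the TCP and whose axes are the flange's). Camera axes: x right, y down, z forward; pixel columns grow to the right and rows downward; lengths in mm; the calibration is good to about 2 mm. A picture is of the moment at which its call begins: read the wrist's pose just before it. calibration takes no time and is no camera call.
- sign_off(): hands the job in; it is judged then, once.
The state is a dict: "clock": time; "joints": joint angles; "qvel": joint speeds; "effort": joint torques, N m; "tool_pos": TCP position; "orientation": TCP orientation; "contact_force": force on the tool from outside, world axes, zero at the start; "wrist_torque": the same for the moment, N m; "width": opening from 0.0 (shut) to 1.0 (fully open); "grip_force": force on a finger pad.
Only numpy, scipy, OpenCV 4.12 (cv2) and the standard library are available. Lean on these libraries where they do the work, as an engineer would, in place of code of your own. Each camera call takes 0.05 s, during which the arm holds its last target. There are 200 camera calls.

## Working session

There is one attempt and no reset: what is moved stays moved. The work goes in short steps, Python scripts to look and compute and a tool call to move; the robot and the scene stay as the last step left them, time stands still between calls to the robot, and variables do not carry over. Pictures are saved under pics/ and viewed, at most 10 in all, crops included, and the job is handed in when it is done.

Besides the shell and the picture viewer there is one more tool, called in YAML: its name, and indented under it one key for each argument. step_arm: Moves the arm, as the interface text tells. Its arguments: {"type":"object","properties":{"plan":{"type":"array","items":{"type":"array","items":{"type":"array","items":{"type":"number"}}}}},"required":["plan"]}

```bash
mkdir -p pics; ls; cat > h.py <<'E'
import numpy as np,cv2
from station import readout,optics,sign_off,r
def cam(n):
    s=readout.read_state(); p,d=optics.camera(n); c=optics.calibration(n)
    if n=='wrist':
        T=np.eye(4);T[:3,:3]=s['orientation'];T[:3,3]=s['tool_pos'];T=T@np.array(c['tool_from_camera'])
    else: T=np.array(c['cam_to_world'])
    K=(c['fx'],c['fy'],c['cx'],c['cy'])
    return p,d,K,T
def pts(d,K,T):
    v,u=np.mgrid[:d.shape[0],:d.shape[1]]
    P=np.stack([(u-K[2])/K[0]*d,(v-K[3])/K[1]*d,d],-1)
    return P@T[:3,:3].T+T[:3,3]
def ray(uv,z,K,T):
    uv=np.atleast_2d(np.array(uv,float))
    D=np.stack([(uv[:,0]-K[2])/K[0],(uv[:,1]-K[3])/K[1],np.ones(len(uv))],-1)@T[:3,:3].T
    o=T[:3,3]; return o+D*((z-o[2])/D[:,2])[:,None]
def save(n,p): cv2.imwrite('pics/'+n,p[:,:,::-1])
E
python3 - <<'E'
from h import *
a=[]
for n in('scene','side','wrist'):
    p,d,K,T=cam(n); np.savez(n+'0.npz',p=p,d=d,K=K,T=T); save(n+'0.png',p);print(n,K,T.round(2).tolist())
s=readout.read_state();print(s,r.grip_depth)
E
```

```text
pics
scene (460.22701394091604, 460.22701394091604, 255.45127078939572, 196.91866579964756) [[0.69, -0.43, 0.59, -342.98], [-0.72, -0.39, 0.57, -905.55], [-0.01, -0.82, -0.58, 939.84], [0.0, 0.0, 0.0, 1.0]]
side (356.1084175547426, 356.1084175547426, 257.79747821047823, 190.48601562782252) [[0.91, -0.16, 0.37, 39.09], [-0.41, -0.33, 0.85, -1113.74], [-0.01, -0.93, -0.37, 522.71], [0.0, 0.0, 0.0, 1.0]]
wrist (265.441092623017, 265.441092623017, 261.13800708698227, 192.51352204104688) [[0.39, 0.88, 0.27, 134.27], [0.92, -0.37, -0.12, 512.72], [-0.0, 0.3, -0.95, 373.15], [0.0, 0.0, 0.0, 1.0]]
{'clock': 0.15, 'joints': array([ 1.17202213e+00,  2.38669263e-01, -1.40372744e-02,  1.31920098e+00,
       -5.00931745e-06,  1.57083301e+00]), 'qvel': array([-0.00115718, -0.00138629,  0.00312279,  0.00023204,  0.00109183,
       -0.00146852]), 'effort': array([ 3.20125455e-04, -5.39080417e+01,  3.46596801e+01,  1.44403009e-02,
        7.04480868e-06, -5.57282434e-06]), 'tool_pos': array([203.73380511, 483.52343426, 230.82060026]), 'orientation': array([[-9.21523410e-01,  3.88322576e-01, -4.26845216e-04],
       [ 3.88322810e-01,  9.21522839e-01, -1.02594523e-03],
       [-5.05007725e-06, -1.11118628e-03, -9.99999383e-01]]), 'contact_force': array([-1.12461811, -0.03273204,  0.15001907]), 'wrist_torque': array([-0.0242881 ,  0.03746877, -0.0377564 ]), 'grip_force': 0.0, 'width': 0.9983613551722779} -18.700000000000003
```

View pics/scene0.png

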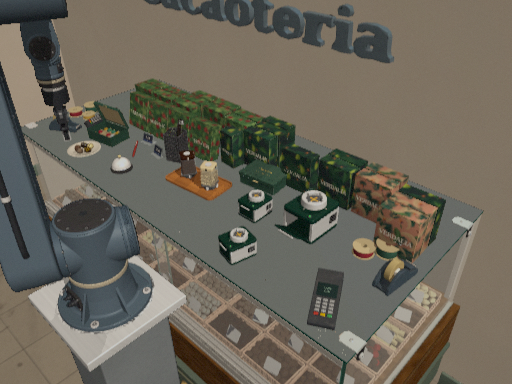

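View pics/side0.png

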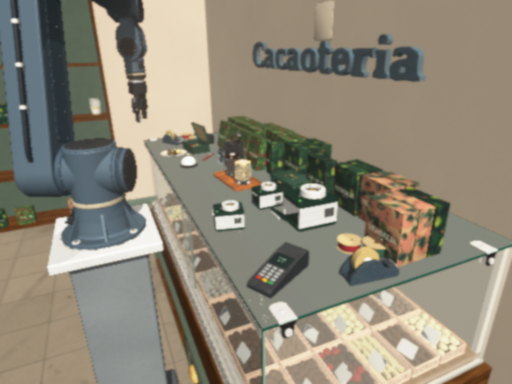

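Scene view: three mill look-alikes at (312,212), (255,204) and (238,243). The one at (312,212) is the largest and has its flap tipped out to the left near (288,230). The tray is at (198,180), with the dark jar at (188,163) and the white jar at (209,175). I'll confirm with one crop and measure by depth.

```bash
python3 - <<'E'
from h import *
z=np.load('scene0.npz');p,d,K,T=z['p'],z['d'],z['K'],z['T']
save('crop1.png',cv2.resize(p[125:275,150:350],None,fx=4,fy=4,interpolation=cv2.INTER_CUBIC))
P=pts(d,K,T)
for uv in [(312,212),(314,200),(255,204),(238,243),(188,163),(187,153),(209,175),(208,165),(177,140),(363,247),(327,297)]:
    print(uv,P[uv[1],uv[0]].round(0))
hsv=cv2.cvtColor(p,cv2.COLOR_RGB2HSV)
# collar/heights per region: points 108-120mm near mill
def reg(lo,hi,c,R):
    m=(P[...,2]>lo)&(P[...,2]<hi)&(np.hypot(P[...,0]-c[0],P[...,1]-c[1])<R)&(d>0);return P[m]
for uv in [(314,200),(187,155),(208,165)]:
    c=P[uv[1],uv[0]]
    for lo,hi in((60,88),(88,98),(98,108),(108,125)):
        q=reg(lo,hi,c,90)
        if len(q)>3: print(uv,lo,hi,len(q),q.min(0).round(0),q.max(0).round(0),np.median(q,0).round(0))
E
```

```text
(312, 212) [ 575. -254.   93.]
(314, 200) [ 609. -235.  111.]
(255, 204) [517. -70.  64.]
(238, 243) [ 346. -165.   63.]
(188, 163) [527. 278.  71.]
(187, 153) [539. 294. 102.]
(209, 175) [523. 158.  73.]
(208, 165) [535. 174. 102.]
(177, 140) [582. 407.  98.]
(363, 247) [ 613. -420.   27.]
(327, 297) [ 374. -464.   36.]
(314, 200) 60 88 225 [ 534. -289.   60.] [ 672. -174.   88.] [ 575. -283.   75.]
(314, 200) 88 98 613 [ 534. -290.   88.] [ 678. -165.   98.] [ 574. -250.   95.]
(314, 200) 98 108 209 [ 534. -285.   98.] [ 667. -172.  108.] [ 596. -237.  103.]
(314, 200) 108 125 274 [ 574. -267.  108.] [ 654. -189.  121.] [ 615. -229.  114.]
(187, 155) 60 88 102 [503. 263.  60.] [556. 327.  88.] [524. 279.  75.]
(187, 155) 88 98 42 [505. 262.  88.] [561. 331.  98.] [528. 280.  94.]
(187, 155) 98 108 106 [509. 195.  98.] [570. 328. 105.] [539. 292. 101.]
(208, 165) 60 88 127 [507. 146.  60.] [570. 192.  88.] [524. 163.  74.]
(208, 165) 88 98 51 [508. 147.  88.] [565. 262.  98.] [527. 166.  93.]
(208, 165) 98 108 104 [508. 148.  98.] [570. 213. 106.] [540. 179. 101.]
```

View pics/crop1.png

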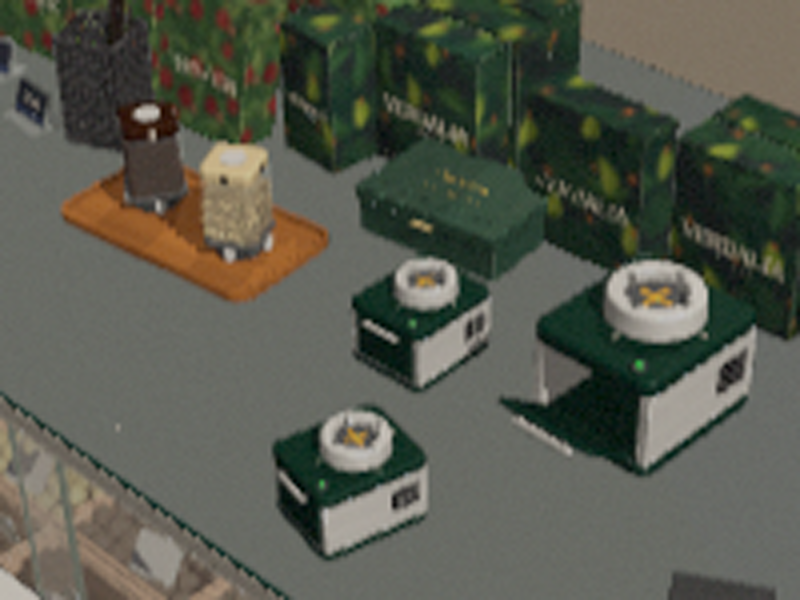

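The crop confirms it: the largest mill, flap open, is at crop (650,370), which is scene (312,217). The dark jar (brown cap, brown pieces) is at crop (150,150) and the cream-white jar is at (237,200). Next I'll get rough poses for the mill and the jar.

```bash
python3 - <<'E'
from h import *
z=np.load('scene0.npz');p,d,K,T=z['p'],z['d'],z['K'],z['T']
P=pts(d,K,T)
hsv=cv2.cvtColor(p,cv2.COLOR_RGB2HSV).astype(int)
m=(P[...,2]>90)&(P[...,2]<99)&(np.hypot(P[...,0]-605,P[...,1]+230)<95)&(hsv[...,2]<110)
q=P[m][:,:2].astype(np.float32);print(len(q),cv2.minAreaRect(q))
# flap: green points in front, z<90
m=(P[...,2]>8)&(P[...,2]<80)&(P[...,0]<560)&(P[...,0]>400)&(abs(P[...,1]+210)<80)
q=P[m];print(len(q));v,u=np.where(m)
i=np.argsort(q[:,0])[:25];print(np.c_[u[i],v[i],q[i].round(0)].astype(int).tolist())
m=(P[...,2]>10)&(P[...,2]<125)&(np.hypot(P[...,0]-538,P[...,1]-294)<45)&(d>0)
print(P[m].min(0),P[m].max(0))
# tray
m=(hsv[...,0]<15)&(hsv[...,1]>130)&(hsv[...,2]>90)&(abs(P[...,2]-8)<6)&(np.hypot(P[...,0]-530,P[...,1]-230)<180)
print('tray',cv2.minAreaRect(P[m][:,:2].astype(np.float32)))
E
```

```text
599 ((606.0155029296875, -227.7271270751953), (124.7399673461914, 144.12986755371094), 89.99967956542969)
506
[[252, 235, 401, -169, 61], [248, 232, 402, -151, 62], [251, 234, 402, -163, 61], [250, 232, 402, -159, 66], [249, 232, 403, -154, 63], [252, 234, 403, -166, 62], [251, 233, 404, -161, 63], [250, 233, 404, -157, 60], [248, 231, 404, -149, 63], [249, 231, 404, -153, 65], [246, 229, 405, -139, 65], [248, 230, 407, -146, 64], [245, 228, 408, -132, 63], [247, 230, 409, -140, 59], [247, 229, 411, -138, 61], [246, 228, 412, -132, 61], [288, 236, 480, -241, 49], [283, 233, 481, -221, 49], [280, 230, 482, -208, 53], [279, 230, 482, -204, 50], [292, 235, 482, -254, 59], [288, 235, 483, -239, 51], [286, 234, 483, -231, 50], [289, 236, 483, -242, 48], [290, 236, 484, -246, 50]]
[495.72898163 260.27849128  10.24867671] [570.27320682 331.62473247 105.31714897]
tray ((536.24658203125, 230.625244140625), (246.3467254638672, 207.40924072265625), 71.88439178466797)
```

step_arm:
  plan:
    - [[0, 0, -0.1, 0, 0, 0, 1], [0, 0, -0.1, 0, 0, 0, 0], [0, 0, -0.1, 0, 0, 0, -1], [0, 0, -0.1, 0, 0, 0, -1], [0, 0, 0, -1.6, -3.5, 0, -1], [0, 0, 0, -1.6, -3.5, 0, -1], [0, 0, 0, -1.6, -3.5, 0, -1], [0, 0, 0, -1.6, -3.5, 0, -1], [0, 0, 0, -1.6, -3.5, 0, -1], [0, 0, 0, -1.6, -3.5, 0, -1], [0, 0, 0, -1.6, -3.5, 0, -1], [0, 0, 0, -1.6, -3.5, 0, -1], [0, 0, 0, -1.6, -3.5, 0, -1], [0, 0, 0, -1.6, -3.5, 0, -1], [0, 0, 0, -1.6, -3.5, 0, -1], [0, 0, 0, -1.6, -3.5, 0, -1], [0, 0, 0, -1.6, -3.5, 0, -1], [0, 0, 0, -1.6, -3.5, 0, -1], [0, 0, 0, -1.6, -3.5, 0, -1], [0, 0, 0, -1.6, -3.5, 0, -1]]

```text
clock: 1.82
tool_pos: [460.8, -78.0, 231.3]
orientation: [[-1.0, -0.001, -0.0], [-0.001, 1.0, -0.0], [0.0, -0.0, -1.0]]
contact_force: [1.6, 0.4, 1.1]
width: -0.001
grip_force: 0.0
```

step_arm:
  plan:
    - [[0, 0, 0, -1.6, -3.5, 0, -1], [0, 0, 0, -1.6, -3.5, 0, -1], [0, 0, 0, -1.6, -3.5, 0, -1], [0, 0, 0, -1.6, -3.5, 0, -1], [0, 0, 0, 0, 0, 0, -1], [0, 0, 0, 0, 0, 0, -1]]

```text
clock: 2.32
tool_pos: [524.8, -217.6, 230.1]
orientation: [[-1.0, 0.002, -0.002], [0.002, 1.0, 0.001], [0.002, 0.001, -1.0]]
contact_force: [-1.3, 1.0, 0.1]
width: -0.001
grip_force: 0.0
```

```bash
python3 - <<'E'
from h import *
p,d,K,T=cam('wrist'); np.savez('w1.npz',p=p,d=d,K=K,T=T); save('w1.png',p)
s=readout.read_state();print(s['tool_pos'],s['orientation'].round(3),s['joints'],s['clock'])
P=pts(d,K,T);print(np.isfinite(d).all(),(d>0).mean())
m=(P[...,2]>109)&(P[...,2]<122)&(np.hypot(P[...,0]-614,P[...,1]+228)<70)
q=P[m][:,:2].astype(np.float32);print('collar',len(q),cv2.minEnclosingCircle(q))
m=(P[...,2]>90)&(P[...,2]<99)&(np.hypot(P[...,0]-605,P[...,1]+230)<100)
q=P[m][:,:2].astype(np.float32);print('deck',len(q),cv2.minAreaRect(q))
E
```

```text
[ 524.32621733 -216.3216877   230.46237974] [[-1.     0.    -0.002]
 [ 0.     1.     0.001]
 [ 0.002  0.001 -1.   ]] [-3.91341398e-01  3.12837755e-01  8.87782256e-02  1.34856574e+00
  8.37751974e-05 -3.91066477e-01] 2.3667
True 0.9960276285807291
collar 410 ((601.9774780273438, -248.79708862304688), 29.19756317138672)
deck 5311 ((589.5081176757812, -226.7924346923828), (119.94019317626953, 104.64990234375), 88.90892028808594)
```

View pics/w1.png

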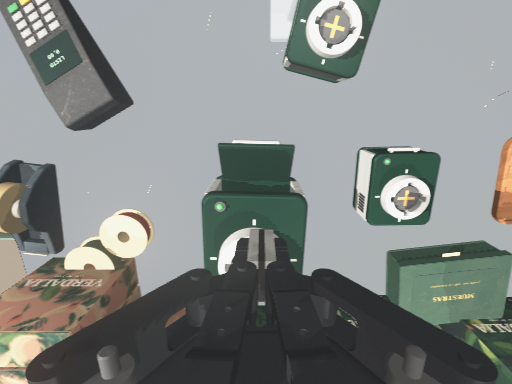

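The wrist view shows the mill at (255,240), flap open towards the robot with its bar at (256,142) and the front dash at (254,222). The fingers hide the socket. Measuring the bar and the mill's yaw.

```bash
python3 - <<'E'
from h import *
z=np.load('w1.npz');p,d,K,T=z['p'],z['d'],z['K'],z['T'];P=pts(d,K,T)
g=p.min(2)
m=np.zeros_like(g);m[136:147,225:290]=(g[136:147,225:290]>200)
v,u=np.where(m);print('bar px',u.min(),u.max(),v.min(),v.max());q=P[m>0];print('bar',q.min(0),q.max(0),np.median(q,0),np.polyfit(u,v,1))
m=(P[...,2]>90)&(P[...,2]<99)&(np.hypot(P[...,0]-605,P[...,1]+230)<100);v,u=np.where(m)
# left/right deck edges, rows 205..235
L=[];Rr=[];F=[]
for row in range(205,236,3):
    c=u[v==row];uv=[[c.min()-.5,row],[c.max()+.5,row]];w=ray(uv,95,K,T);L.append(w[0,:2]);Rr.append(w[1,:2])
for col in range(218,296,4):
    r0=v[u==col].min()-.5;F.append(ray([[col,r0]],95,K,T)[0,:2])
L,Rr,F=map(np.array,(L,Rr,F))
print(L[:,1].round(1),Rr[:,1].round(1));print('front',F[:,0].round(1));
print(np.polyfit(L[:,0],L[:,1],1)[0],np.polyfit(Rr[:,0],Rr[:,1],1)[0],-np.polyfit(F[:,1],F[:,0],1)[0],F.mean(0),L.mean(0),Rr.mean(0))
# dashes on deck
h=cv2.inRange(p,(170,170,170),(255,255,255));n,lab,st,ce=cv2.connectedComponentsWithStats(h[195:300,195:310].copy())
for i in range(1,n):
    if 3<st[i,4]<200: uv=ce[i]+[195,195];print(uv,st[i],ray(uv,95,K,T)[0].round(1))
E
```

```text
bar px 232 278 140 143
bar [ 449.60212475 -258.63443437   -1.23602509] [ 490.22265518 -197.6077808   372.67119851] [ 486.01637731 -224.27635233   47.97478922] [2.85871520e-02 1.34343074e+02]
[-284.5 -284.7 -285.  -285.2 -285.5 -285.7 -286.  -286.2 -285.3 -285.6
 -285.8] [-166.7 -166.5 -166.3 -167.3 -167.1 -166.9 -166.7 -167.7 -167.5 -167.4
 -167.2]
front [535.4 535.4 535.4 535.4 535.5 535.5 535.5 535.5 536.6 536.6 535.5 536.7
 536.7 536.7 536.7 536.7 537.9 537.9 536.7 537.9]
-0.03418172230049653 -0.02439937172696106 -0.029987669838562568 [ 536.30904076 -223.78674005] [ 568.08143597 -285.40700341] [ 568.31574428 -167.03181155]
[218.5 206.5] [23 11  2  2  4] [ 551.7 -265.7   95. ]
[254.     221.8125] [58 24  3  6 16] [ 570.3 -226.3   95. ]
[212.85 258.05] [15 62  7  3 20] [ 616.8 -275.6   95. ]
[293.27272727 259.54545455] [96 64  6  2 11] [ 619.  -180.2   95. ]
```

step_arm:
  plan:
    - [[0, 0, 0, 2.7, -0.3, 0, -1], [0, 0, 0, 2.7, -0.3, 0, -1], [0, 0, 0, 2.6, -0.3, 0, -1], [0, 0, 0, 0, 0, 4, -1], [0, 0, 0, 0, 0, 4, -1], [0, 0, 0, 0, 0, 4, -1], [0, 0, 0, 0, 0, 4, -1], [0, 0, 0, 0, 0, 3, -1], [0, 0, 0, 0, 0, 1, -1], [0, 0, 0, -0.5, 0, 0, -1], [0, 0, 0, -0.5, 0, 0, -1], [0, 0, 0, 0, 0, 0, -1]]

```text
clock: 3.37
tool_pos: [456.9, -225.0, 32.9]
orientation: [[-1.0, -0.002, 0.003], [-0.002, 1.0, -0.001], [-0.003, -0.001, -1.0]]
contact_force: [-0.1, 0.8, -0.5]
width: 0.003
grip_force: 0.0
```

step_arm:
  plan:
    - [[0, 0, 0, -0.3, 0, 0, -1], [0, 0, 0, -0.3, 0, 0, -1], [0, 0, 0, -0.3, 0, 0, -1], [0, 0, 0, -0.3, 0, 0, -1], [0, 0, 0, -0.3, 0, 0, -1], [0, 0, 0, -0.4, 0, -0.1, -1], [0, 0, 0, -0.4, 0, -0.1, -1], [0, 0, 0, -0.4, 0, -0.1, -1], [0, 0, 0, -0.4, 0, -0.1, -1], [0, 0, 0, -0.4, 0, -0.1, -1], [0, 0, 0, -0.4, 0, -0.1, -1], [0, 0, 0, -0.4, 0, -0.1, -1], [0, 0, 0, -0.4, 0, -0.1, -1]]

```text
clock: 4.45
tool_pos: [477.9, -224.2, 37.1]
orientation: [[-0.999, 0.005, -0.043], [0.005, 1.0, -0.002], [0.043, -0.002, -0.999]]
contact_force: [-97.7, -14.4, 64.8]
width: 0.0
grip_force: 49.9
```

Horizontal pushing jams, because the force runs straight through the hinge. I'll back off and come at it with an upward arc.

step_arm:
  plan:
    - [[0, 0, 0, 1, 0, 0, -1], [0, 0, 0, 1, 0, 0, -1], [0, 0, 0, 0.5, 0, 0, -1], [0, 0, 0, 0, 0, 0, -1]]

```text
clock: 4.78
tool_pos: [476.1, -225.1, 39.5]
orientation: [[-1.0, -0.0, -0.0], [-0.0, 1.0, 0.0], [0.0, 0.0, -1.0]]
contact_force: [-0.2, 0.5, -0.3]
width: -0.003
grip_force: 0.0
```

```bash
python3 - <<'E'
from h import *
s=readout.read_state();print(s['tool_pos'],s['contact_force'],s['orientation'].round(3).tolist())
p,d,K,T=cam('side');p2=cam('wrist')[0]
save('c2.png',np.hstack([cv2.resize(p[150:250,200:350],(600,400),interpolation=2)[:, :400],cv2.resize(p2,None,fx=.75,fy=.75)[:288].copy() if 0 else cv2.copyMakeBorder(cv2.resize(p2,(400,300)),0,100,0,0,0)]))
E
```

```text
[ 476.07832645 -225.06483384   39.4956152 ] [-0.15041998  0.46903945 -0.30370193] [[-1.0, -0.0, -0.0], [-0.0, 1.0, 0.0], [0.0, 0.0, -1.0]]
```

View pics/c2.png

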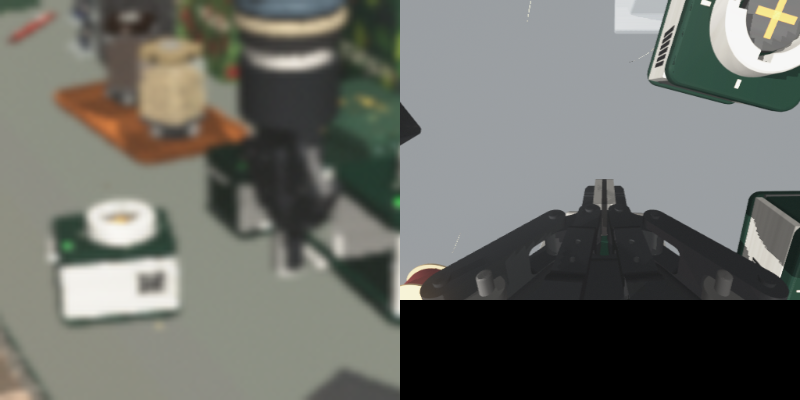

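The wrist and side crops show the closed fingers standing just in front of the flap, no longer touching it, with the flap still open. Now the arc, starting lower.

step_arm:
  plan:
    - [[0, 0, 0, 0.2, 0, 0.6, -1], [0, 0, 0, 0, 0, 0.6, -1], [0, 0, 0, 0, 0, 0, -1], [0, 0, 0, -0.25, 0, -0.3, -1], [0, 0, 0, -0.25, 0, -0.3, -1], [0, 0, 0, -0.25, 0, -0.3, -1], [0, 0, 0, -0.24, 0, -0.3, -1], [0, 0, 0, -0.24, 0, -0.28, -1], [0, 0, 0, 0, 0, 0, -1]]

```text
clock: 5.63
tool_pos: [488.1, -225.1, 43.0]
orientation: [[-1.0, -0.001, 0.002], [-0.001, 1.0, -0.001], [-0.002, -0.001, -1.0]]
contact_force: [0.1, 0.5, 0.2]
width: -0.001
grip_force: 0.0
```

step_arm:
  plan:
    - [[0, 0, 0, -0.23, 0, -0.23, -1], [0, 0, 0, -0.23, 0, -0.23, -1], [0, 0, 0, -0.23, 0, -0.23, -1], [0, 0, 0, -0.23, 0, -0.23, -1], [0, 0, 0, -0.25, 0, -0.2, -1], [0, 0, 0, -0.27, 0, -0.17, -1], [0, 0, 0, -0.27, 0, -0.16, -1], [0, 0, 0, -0.27, 0, -0.16, -1], [0, 0, 0, -0.27, 0, -0.15, -1], [0, 0, 0, -0.27, 0, -0.15, -1], [0, 0, 0, 0, 0, 0, -1]]

```text
clock: 6.55
tool_pos: [513.0, -225.0, 61.6]
orientation: [[-1.0, -0.001, 0.001], [-0.001, 1.0, -0.0], [-0.001, -0.0, -1.0]]
contact_force: [-0.2, 0.5, 0.2]
width: 0.001
grip_force: 0.0
```

step_arm:
  plan:
    - [[0, 0, 0, -0.25, 0, -0.05, -1], [0, 0, 0, -0.25, 0, -0.05, -1], [0, 0, 0, -0.25, 0, -0.05, -1], [0, 0, 0, -0.2, 0, 0, -1], [0, 0, 0, -0.1, 0, 0, -1], [0, 0, 0, 0, 0, 0, -1]]

```text
clock: 7.05
tool_pos: [519.4, -224.9, 62.4]
orientation: [[-1.0, -0.0, -0.006], [-0.0, 1.0, -0.0], [0.006, -0.0, -1.0]]
contact_force: [-14.2, -2.0, 9.4]
width: 0.0
grip_force: 7.1
```

```bash
python3 - <<'E'
from h import *
p,d,K,T=cam('side')
save('c3.png',cv2.resize(p[160:240,210:350],None,fx=5,fy=5,interpolation=2))
E
```

```text
(no output)
```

View pics/c3.png

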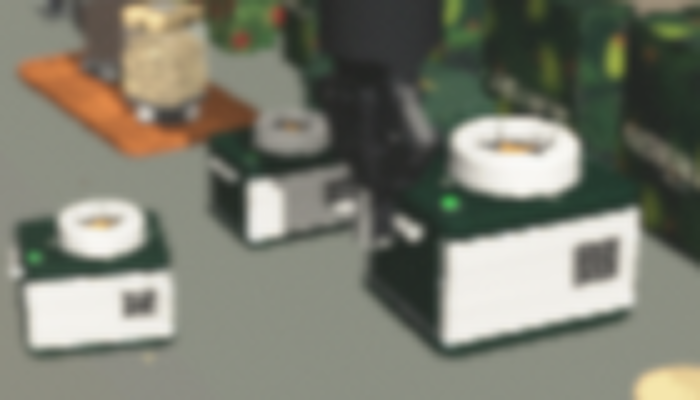

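The side crop shows the flap upright against the front, its bar at crop (408,228), and the push now meets a firm stop. The flap is shut, so on to the tray.

step_arm:
  plan:
    - [[0, 0, 0, 1, 0, 0, -1], [0, 0, 0, 2, 0, 0, -1], [0, 0, 0, 2.5, 0, -2, -1], [0, 0, 0, 2.5, 0, -4, -1], [0, 0, 0, 0, 0, -4, 1], [0, 0, 0, 0, 0, -4, 1], [0, 0, 0, 0, 2, -2.7, 1], [0, 0, 0, 0, 3.8, 0, 1], [0, 0, 0, 0, 3.8, 0, 1], [0, 0, 0, 0, 3.8, 0, 1], [0, 0, 0, 0, 3.8, 0, 1], [0, 0, 0, 0, 3.8, 0, 1], [0, 0, 0, 0, 3.8, 0, 1], [0, 0, 0, 0, 3.8, 0, 1], [0, 0, 0, 0, 3.8, 0, 1], [0, 0, 0, 0, 3.8, 0, 1], [0, 0, 0, 0, 3.8, 0, 1], [0, 0, 0, 0, 3.8, 0, 1], [0, 0, 0, 0, 2, 0, 1], [0, 0, 0, 0, 0, 0, 1]]

```text
clock: 8.77
tool_pos: [445.1, 237.0, 224.8]
orientation: [[-1.0, -0.005, 0.0], [-0.005, 1.0, 0.002], [-0.0, 0.002, -1.0]]
contact_force: [-0.6, -0.2, 0.0]
width: 1.001
grip_force: 0.0
```

```bash
python3 - <<'E'
from h import *
p,d,K,T=cam('wrist'); np.savez('w2.npz',p=p,d=d,K=K,T=T); save('w2.png',p)
s=readout.read_state();print(s['tool_pos'],s['orientation'].round(3),s['joints'],s['clock'])
E
```

```text
[444.87237925 235.11468339 224.74615847] [[-1.    -0.005  0.   ]
 [-0.005  1.     0.   ]
 [-0.     0.    -1.   ]] [ 4.85973706e-01  2.02993014e-01 -7.68403148e-02  1.29076097e+00
  3.48431731e-04  4.81338384e-01] 8.8167
```

View pics/w2.png

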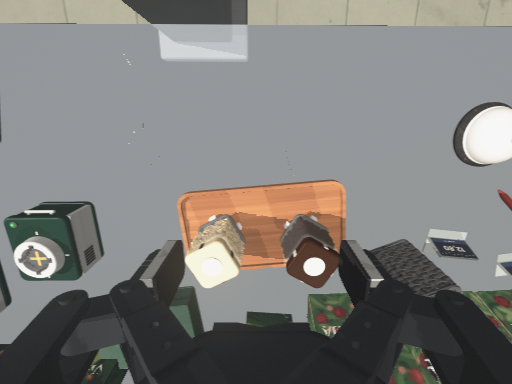

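The wrist view shows the dark jar's brown cap at (313,262) with its white centre disc at (314,266), and the white jar's cream cap at (213,262). The dark jar is turned by about 20°. Fitting the cap.

```bash
python3 - <<'E'
from h import *
z=np.load('w2.npz');p,d,K,T=z['p'],z['d'],z['K'],z['T'];P=pts(d,K,T)
for c0 in ((313,262),(213,262)):
    sub=(np.abs(P[...,2]-100)<4)
    m=np.zeros(d.shape,np.uint8);m[225:300,c0[0]-45:c0[0]+45]=sub[225:300,c0[0]-45:c0[0]+45]
    n,lab,st,ce=cv2.connectedComponentsWithStats(m)
    i=lab[c0[1],c0[0]] or 1+np.argmax(st[1:,4]);mm=lab==i
    v,u=np.where(mm);q=ray(np.c_[u,v],100,K,T)[:,:2].astype(np.float32)
    print('cap',st[i],np.median(P[mm],0).round(1),cv2.minAreaRect(q),q.mean(0))
# white marks on dark cap
w=cv2.inRange(p,(150,150,150),(255,255,255));n,lab,st,ce=cv2.connectedComponentsWithStats(w[225:300,275:345].copy())
for i in range(1,n):
    uv=ce[i]+[275,225];print(st[i],uv,ray(uv,100,K,T)[0].round(1))
save('cap.png',cv2.resize(p[205:305,265:365],None,fx=5,fy=5,interpolation=2))
E
```

```text
cap [ 287  240   52   48 1650] [538.7 297.5  99.7] ((539.3239135742188, 297.91943359375), (51.872840881347656, 51.33032989501953), 60.25447463989258) [538.75073 297.43384]
cap [ 186  240   54   48 1675] [539.2 181.6  99.9] ((540.3235473632812, 181.3668212890625), (51.93593978881836, 51.83918762207031), 29.37647247314453) [539.53125 181.44983]
[10  0  4  3  9] [286.11111111 225.77777778] [490.9 264.2 100. ]
[50 22  3  2  3] [326.         247.66666667] [517.6 310.  100. ]
[18 25  4  7 15] [294.33333333 253.        ] [524.5 274.6 100. ]
[ 28  32  22  19 318] [313.85220126 266.33018868] [541.8 297.9 100. ]
[10 35  2  2  3] [285.33333333 260.33333333] [534.  264.7 100. ]
[ 5 42  3  1  3] [281. 267.] [542.8 260.  100. ]
[56 48  3  4  6] [332.  274.5] [552.6 319.8 100. ]
[24 56  5  2  6] [301.  281.5] [562.3 284.1 100. ]
[48 68  1  1  1] [323. 293.] [578.3 311.1 100. ]
```

View pics/cap.png

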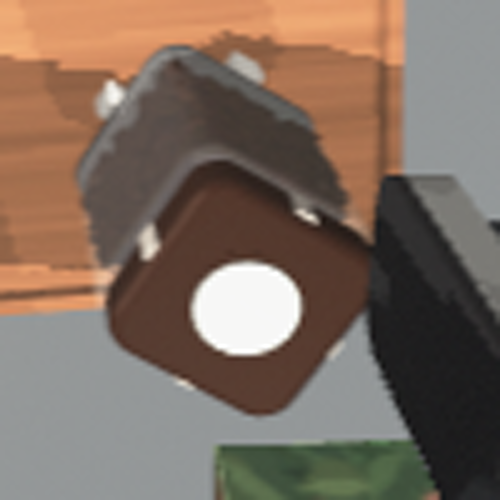

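```bash
python3 - <<'E'
from h import *
Q=[]
for f in('scene0.npz','w2.npz'):
    z=np.load(f);d=z['d'];P=pts(d,z['K'],z['T']).copy()
    P=P[(d>0)]
    if f[0]=='w': P=P[P[:,2]<200]
    Q.append(P)
P=np.vstack(Q)
# tool frame coords at yaw: y axis at 60deg
a=np.radians(60);y=np.array([np.cos(a),np.sin(a)]);x=np.array([-np.sin(a),np.cos(a)])*1.0
r_=P[:,:2]-[539.5,297.6];lx,ly=r_@x,r_@y
for nm,m in {'body':(abs(lx)<50)&(abs(ly)<70)&(P[:,2]>108),'f+':(abs(lx)<15)&(ly>30)&(ly<65)&(P[:,2]>25),'f-':(abs(lx)<15)&(ly<-30)&(ly>-65)&(P[:,2]>25)}.items():
    q=P[m];print(nm,len(q));
    if len(q): print(q.min(0).round(),q.max(0).round(),q[:: max(1,len(q)//6)].round().tolist())
m=(P[:,0]>520)&(P[:,0]<720)&(P[:,1]>200)&(P[:,1]<420)&(P[:,2]>120)
for yy in range(200,420,30):
    q=P[m&(abs(P[:,1]-yy)<15)]
    if len(q):print(yy,q[:,0].min().round(),q[:,2].max().round())
E
```

```text
body 0
f+ 0
f- 4
[521. 266.  37.] [532. 274.  85.] [[521.0, 274.0, 85.0], [530.0, 267.0, 49.0], [532.0, 266.0, 39.0], [523.0, 272.0, 37.0]]
200 690.0 142.0
230 689.0 146.0
260 693.0 145.0
290 694.0 143.0
320 679.0 150.0
350 677.0 149.0
380 678.0 149.0
410 572.0 168.0
```

step_arm:
  plan:
    - [[0, 0, 0, -3.15, 2.1, 0, 1], [0, 0, 0, -3.15, 2.1, 0, 1], [0, 0, 0, -3.15, 2.1, 0, 1], [0, 0, 0.105, 0, 0, 1, 1], [0, 0, 0.105, 0, 0, 1, 1], [0, 0, 0.105, 0, 0, 1, 1], [0, 0, 0.105, 0, 0, 1, 1], [0, 0, 0.105, 0, 0, 1, 1], [0, 0, 0, 0, 0, 1, 1], [0, 0, 0, 0, 0, 0, 1], [0, 0, 0, 0, 0, 0, 1]]

```text
clock: 9.73
tool_pos: [539.4, 295.4, 164.8]
orientation: [[-0.867, 0.498, -0.001], [0.498, 0.867, -0.0], [0.0, -0.001, -1.0]]
contact_force: [0.0, 0.7, 0.3]
width: 0.997
grip_force: 0.0
```

```bash
python3 - <<'E'
from h import *
s=readout.read_state();R=s['orientation'];print(s['tool_pos'],R.round(3).tolist(),s['clock'])
p,d,K,T=cam('wrist');P=pts(d,K,T)
m=((np.abs(P[...,2]-100)<4)&(np.hypot(P[...,0]-539,P[...,1]-297)<45)).astype(np.uint8)
n,lab,st,ce=cv2.connectedComponentsWithStats(m)
i=1+np.argmax(st[1:,4]);v,u=np.where(lab==i);q=ray(np.c_[u,v],100,K,T)[:,:2].astype(np.float32)
print(st[i],cv2.minAreaRect(q),q.mean(0))
w=cv2.inRange(p,(170,170,170),(255,255,255))&(m*255);n,lab,st,ce=cv2.connectedComponentsWithStats(w)
for i in range(1,n):
    if st[i,4]>30: print('disc',st[i],ray(ce[i],100,K,T)[0])
print('to go (tool cm)',R.T@(np.array([539.5,297.6,45.5])-s['tool_pos'])/10)
save('w3.png',p)
E
```

```text
[539.3783748  295.39368145 164.80594097] [[-0.867, 0.498, -0.001], [0.498, 0.867, -0.0], [0.0, -0.001, -1.0]] 9.7333
[ 235  174   63   59 3393] ((540.504150390625, 299.01226806640625), (51.42107009887695, 50.97280502319336), 60.132476806640625) [539.7544 299.4372]
disc [251 192  30  28 634] [541.6140261  298.20065814 100.        ]
to go (tool cm) [ 0.09420981  0.20685259 11.93047519]
```

step_arm:
  plan:
    - [[0, 0, 0, 0.1, 0.3, 2, 1], [0, 0, 0, 0, 0, 3, 1], [0, 0, 0, 0, 0, 3, 1], [0, 0, 0, 0, 0, 2, 1], [0, 0, 0, 0, 0, 1.4, 1], [0, 0, 0, 0, 0, 0.5, 1], [0, 0, 0, 0, 0, 0, 1], [0, 0, 0, 0, 0, 0, 0.2], [0, 0, 0, 0, 0, 0, 0], [0, 0, 0, 0, 0, 0, -0.5], [0, 0, 0, 0, 0, 0, -1], [0, 0, 0, 0, 0, 0, -1], [0, 0, 0, 0, 0, 0, -1], [0, 0, 0, 0, 0, 0, -1]]

```text
clock: 10.95
tool_pos: [540.9, 299.6, 47.6]
orientation: [[-0.866, 0.5, 0.002], [0.5, 0.866, 0.001], [-0.001, 0.002, -1.0]]
contact_force: [-0.9, -0.5, 5.5]
width: 0.623
grip_force: 63.0
```

step_arm:
  plan:
    - [[0, 0, 0, 0, 0, -0.5, -1], [0, 0, 0, 0, 0, -1.5, -1], [0, 0, 0, 0, 0, -3, -1], [0, 0, 0, 0, 0, -4, -1], [0, 0, 0, 0, 0, -4, -1], [0, 0, 0, 0, 0, -2, -1], [0, 0, 0, 0, 0, -1, -1], [0, 0, 0, 0, 0, 0, -1]]

```text
clock: 11.62
tool_pos: [541.0, 299.7, 208.5]
orientation: [[-0.866, 0.5, 0.004], [0.5, 0.866, 0.002], [-0.002, 0.003, -1.0]]
contact_force: [0.7, 0.3, -2.3]
width: 0.623
grip_force: 63.7
```

```bash
python3 - <<'E'
from h import *
s=readout.read_state();print(s['tool_pos'],s['orientation'].round(3).tolist(),s['contact_force'],s['wrist_torque'],s['clock'],s['grip_force'])
Q=[]
z=np.load('scene0.npz');d=z['d'];P=pts(d,z['K'],z['T'])[d>0]
z=np.load('w1.npz');d=z['d'];P2=pts(d,z['K'],z['T']);P2=P2[(d>0)&(P2[...,2]<190)];P=np.vstack([P,P2])
for yy in range(-330,260,30):
    q=P[(abs(P[:,1]-yy)<15)&(P[:,2]>125)&(P[:,0]>500)&(P[:,0]<800)]
    if len(q):print(yy,np.percentile(q[:,0],1).round(),q[:,2].max().round(),end=' | ')
p,d,K,T=cam('wrist');P=pts(d,K,T)
m=(np.abs(d-0)>0)&(P[...,2]>240)&(P[...,2]<262)&(np.hypot(P[...,0]-s['tool_pos'][0],P[...,1]-s['tool_pos'][1])<60)
hs=cv2.cvtColor(p,cv2.COLOR_RGB2HSV);save('w4.png',p)
n,lab,st,ce=cv2.connectedComponentsWithStats(m.astype(np.uint8));i=1+np.argmax(st[1:,4]);v,u=np.where(lab==i)
print('\ncap?',st[i],np.median(P[lab==i],0),cv2.minAreaRect(P[lab==i][:,:2].astype(np.float32)))
E
```

```text
[540.98944385 299.74625781 208.53110236] [[-0.866, 0.5, 0.004], [0.5, 0.866, 0.002], [-0.002, 0.003, -1.0]] [ 0.68004203  0.29856691 -2.31246345] [ 0.02995883  0.01174537 -0.04256347] 11.6167 63.73345613479614
-330 764.0 155.0 | -300 764.0 154.0 | -270 761.0 154.0 | -240 759.0 155.0 | -210 758.0 154.0 | -180 759.0 155.0 | -150 759.0 156.0 | -120 739.0 154.0 | -90 737.0 155.0 | -60 738.0 155.0 | -30 737.0 155.0 | 0 739.0 154.0 | 30 746.0 146.0 | 60 796.0 146.0 | 90 745.0 155.0 | 120 744.0 155.0 | 150 743.0 156.0 | 180 745.0 155.0 | 210 690.0 156.0 | 240 691.0 153.0 | 
cap? [  114   223   295   107 11961] [527.08905774 308.52501265 260.16319074] ((535.0942993164062, 302.7953796386719), (115.79769134521484, 40.289573669433594), 59.79831314086914)
```

View pics/w4.png

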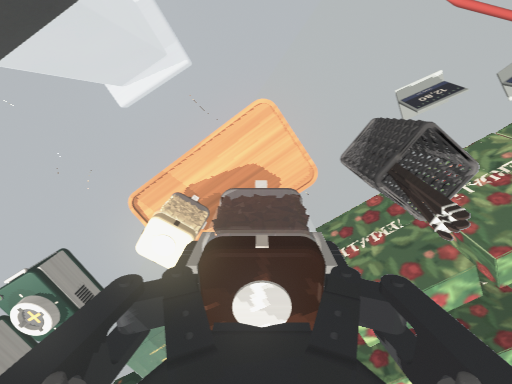

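The wrist view shows the dark jar held squarely: disc at (262,303), cap dash at (262,240), foot spline at (262,184). The white jar still stands on the tray at (173,240). Next: the jar's offset from the TCP.

```bash
python3 - <<'E'
from h import *
p=cv2.imread('pics/w4.png')[:,:,::-1].copy()
s=readout.read_state();c=optics.calibration('wrist');K=(c['fx'],c['fy'],c['cx'],c['cy']);Tc=np.array(c['tool_from_camera'])
w=cv2.inRange(p,(180,180,180),(255,255,255));n,lab,st,ce=cv2.connectedComponentsWithStats(w)
for i in range(1,n):
    x,y=ce[i]
    if 225<x<300 and 170<y<340 and st[i,4]>15:
        print(st[i],ce[i],[ray(ce[i],zz,K,Tc)[0].round(1).tolist() for zz in (-52.4,-38,40)])
E
```

```text
[256 180  11   8  79] [261.03797468 183.89873418] [[50.5, -0.2, -52.4], [46.5, -0.2, -38.0], [24.9, -0.3, 40.0]]
[256 246  12   2  24] [261.5 246.5] [[25.8, -0.1, -52.4], [17.9, -0.0, -38.0], [-25.0, -0.0, 40.0]]
[ 233  282   59   45 2095] [261.5575179 304.8477327] [[-0.8, -0.0, -52.4], [-13.0, -0.0, -38.0], [-79.1, 0.0, 40.0]]
```

step_arm:
  plan:
    - [[0, 0, -0.1, 0, 0, 0, -1], [0, 0, -0.1, 0, 0, 0, -1], [0, 0, -0.1, 0, 0, 0, -1], [0, 0, -0.1, 0, 0, 0, -1], [0, 0, -0.096, 0, 0, 0, -1], [0, 0, 0, -0.35, -2, 0, -1], [0, 0, 0, -0.65, -3.75, 0, -1], [0, 0, 0, -0.65, -3.75, 0, -1], [0, 0, 0, -0.65, -3.75, 0, -1], [0, 0, 0, -0.65, -3.75, 0, -1], [0, 0, 0, -0.65, -3.75, 0, -1], [0, 0, 0, -0.65, -3.75, 0, -1], [0, 0, 0, -0.65, -3.75, 0, -1], [0, 0, 0, -0.65, -3.75, 0, -1], [0, 0, 0, -0.65, -3.75, 0, -1], [0, 0, 0, -0.65, -3.75, 0, -1], [0, 0, 0, -0.65, -3.75, 0, -1], [0, 0, 0, -0.65, -3.75, 0, -1], [0, 0, 0, -0.65, -3.75, 0, -1]]

```text
clock: 13.25
tool_pos: [612.9, -212.1, 203.2]
orientation: [[-1.0, 0.028, -0.004], [0.028, 1.0, 0.001], [0.004, 0.001, -1.0]]
contact_force: [1.3, 0.8, -1.9]
width: 0.621
grip_force: 63.8
```

step_arm:
  plan:
    - [[0, 0, 0, -0.32, -1.75, 0, -1], [0, 0, 0, 0, 0, 0, -1], [0, 0, 0, 0, 0, 0, -1], [0, 0, 0, 0, 0, 0, -1]]

```text
clock: 13.58
tool_pos: [615.8, -227.3, 204.1]
orientation: [[-1.0, 0.028, -0.003], [0.028, 1.0, 0.001], [0.003, 0.001, -1.0]]
contact_force: [-0.3, -0.1, -2.3]
width: 0.625
grip_force: 63.9
```

```bash
cat > look.py <<'E'
from h import *
import sys
s=readout.read_state();print(s['tool_pos'],s['orientation'].round(4).tolist(),s['contact_force'].round(1),s['clock'])
p,d,K,T=cam('wrist');save(sys.argv[1],p)
w=cv2.inRange(p,(170,170,170),(255,255,255));n,lab,st,ce=cv2.connectedComponentsWithStats(w)
for i in range(1,n):
    q=ray(ce[i],95,K,T)[0]
    if 540<q[0]<640 and -290<q[1]<-165 and 4<st[i,4]<3000: print(st[i],ce[i].round(1),q.round(1))
E
python3 look.py w5.png
```

```text
[ 615.84158652 -227.27742358  204.06115333] [[-0.9996, 0.0278, -0.0032], [0.0278, 0.9996, 0.0014], [0.0032, 0.0014, -1.0]] [-0.3 -0.1 -2.3] 13.5833
[259 140   4   8  30] [260.5 143.7] [ 570.4 -227.    95. ]
[ 219  152   84   48 1557] [258.3 171.7] [ 597.1 -229.9   95. ]
[254 180  14   8 107] [260.7 183.5] [ 609. -228.   95.]
[210 191   7   3  21] [213. 192.] [ 616.4 -275.5   95. ]
[306 191   7   3  19] [309.  192.1] [ 619.2 -180.3   95. ]
```

View pics/w5.png

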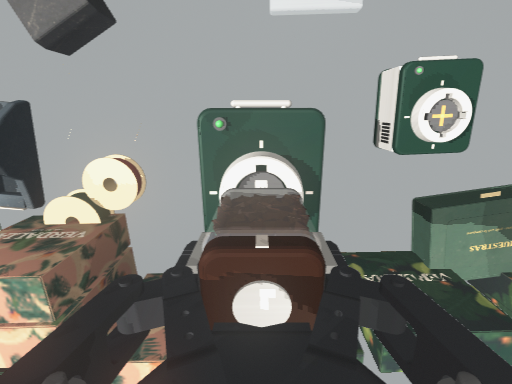

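The flap bar at (260,103) lies against the front, so the flap is still shut. The side dashes at (213,192) and (309,192) put the socket axis at about (617.8,-227.9) with yaw -0.028, matching the tool. Descending.

step_arm:
  plan:
    - [[0, 0, 0, -0.22, -0.05, 1, -1], [0, 0, 0, 0, 0, 1.5, -1], [0, 0, 0, 0, 0, 1.3, -1], [0, 0, 0, 0, 0, 0.6, -1], [0, 0, 0, 0, 0, 0, -1], [0, 0, 0, 0, 0, 0, -1]]

```text
clock: 14.13
tool_pos: [618.8, -227.9, 161.9]
orientation: [[-1.0, 0.027, -0.001], [0.027, 1.0, 0.0], [0.001, 0.0, -1.0]]
contact_force: [0.4, 1.0, -1.5]
width: 0.628
grip_force: 63.9
```

```bash
python3 look.py w6.png
```

```text
[ 618.83048431 -227.9233822   161.92057583] [[-0.9996, 0.0269, -0.0006], [0.0269, 0.9996, 0.0001], [0.0006, 0.0001, -1.0]] [ 0.4  1.  -1.5] 14.1333
[260 142   4   9  36] [261.5 146. ] [ 570.3 -226.9   95. ]
[ 211  156  101   71 2164] [258.3 180.6] [ 598.3 -230.2   95. ]
[201 202   9   4  34] [204.8 203.5] [ 616.8 -275.6   95. ]
[315 202   8   3  22] [318.5 203.1] [ 619.  -180.5   95. ]
```

Aligned to within about 1 mm. Lowering gently.

step_arm:
  plan:
    - [[0, 0, 0, 0.05, 0, 0.3, -1], [0, 0, 0, 0, 0, 0.3, -1], [0, 0, 0, 0, 0, 0.2, -1], [0, 0, 0, 0, 0, 0.2, -1], [0, 0, 0, 0, 0, 0.2, -1], [0, 0, 0, 0, 0, 0, -1]]

```text
clock: 14.68
tool_pos: [618.0, -228.3, 149.5]
orientation: [[-1.0, 0.028, -0.001], [0.028, 1.0, 0.001], [0.001, 0.001, -1.0]]
contact_force: [-0.4, 2.1, -2.1]
width: 0.621
grip_force: 64.0
```

step_arm:
  plan:
    - [[0, 0, 0, 0, 0, 0.2, -1], [0, 0, 0, 0, 0, 0.2, -1], [0, 0, 0, 0, 0, 0.2, -1], [0, 0, 0, 0, 0, 0.1, -1], [0, 0, 0, 0, 0, 0, -1]]

```text
clock: 15.1
tool_pos: [618.2, -228.3, 144.1]
orientation: [[-1.0, 0.028, 0.001], [0.028, 1.0, 0.0], [-0.001, 0.0, -1.0]]
contact_force: [-3.8, 3.5, 6.2]
width: 0.623
grip_force: 65.1
```

step_arm:
  plan:
    - [[0, 0, 0, 0, 0, 0.1, -1], [0, 0, 0, 0, 0, 0.1, -1], [0, 0, 0, 0, 0, 0.1, -1], [0, 0, 0, 0, 0, 0.1, -1], [0, 0, 0, 0, 0, 0, -1]]

```text
clock: 15.52
tool_pos: [618.2, -228.4, 140.8]
orientation: [[-1.0, 0.028, 0.001], [0.028, 1.0, -0.0], [-0.001, -0.0, -1.0]]
contact_force: [-6.1, 3.6, 11.4]
width: 0.627
grip_force: 65.7
```

step_arm:
  plan:
    - [[0, 0, 0, 0, 0, 0.1, -1], [0, 0, 0, 0, 0, 0.1, -1], [0, 0, 0, 0, 0, 0, -1]]

```text
clock: 15.77
tool_pos: [618.2, -228.4, 140.6]
orientation: [[-1.0, 0.028, 0.003], [0.028, 1.0, -0.001], [-0.003, -0.0, -1.0]]
contact_force: [-10.3, 5.7, 25.0]
width: 0.626
grip_force: 67.0
```

The jar hits a firm stop at 140.6, exactly the height predicted for fully home, with 25 N of holding force. I'll check numerically that the flap stayed shut and that the other things haven't moved, then hand in.

```bash
python3 - <<'E'
from h import *
p,d,K,T=cam('wrist');P=pts(d,K,T);w=(p.min(2)>190)
m=w&(P[...,0]>460)&(P[...,0]<545)&(abs(P[...,1]+226)<35)&(P[...,2]>30)&(P[...,2]<90)
q=P[m];print('bar',len(q),np.median(q,0).round(1))
z=np.load('scene0.npz');p,d,K,T=cam('scene');P=pts(d,K,T)
for uv in[(363,247),(327,297),(209,175),(188,163)]:
    print(uv,P[uv[1],uv[0]].round(),pts(z['d'],K,T)[uv[1],uv[0]].round())
s=readout.read_state();print(s['tool_pos'],s['contact_force'],s['grip_force'],s['clock'])
if len(q) and abs(np.median(q,0)[0]-531)<7: print(sign_off())
E
```

```text
bar 548 [ 533.4 -226.6   78.4]
(363, 247) [ 612. -420.   27.] [ 613. -420.   27.]
(327, 297) [ 377. -462.   33.] [ 374. -464.   36.]
(209, 175) [523. 158.  73.] [523. 158.  73.]
(188, 163) [602. 380.  -4.] [527. 278.  71.]
[ 618.20530535 -228.35334663  140.63430991] [-10.09450358   4.62703951  25.09949687] 67.03534483909607 15.8667
the job is handed in; nothing more can be done
None
```

The job is handed in: the flap is shut, and the dark chocolate jar is seated in the mill and still held pressed fully home at about 25 N, with the white jar, card terminal and spool not moved; the one hitch was a jam on the first flap push (about 98 N at the fingers), which I backed out of and redid with an upward arc.

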